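Slide stock boxes home in a sloped counter tray

TASK

Fill the sloped three-lane counter tray: the green-lidded and the orange-lidded box each go into the lane of their own colour, slid down under the cross bars until they rest flat and squarely against the back stop. The blue-lidded box has stuck part-way down the blue lane: push it fully home too. Keep the three boxes lid up the whole time, and leave the other goods on the counter where they are.

Things in the scene. Friction and masses are not known exactly. Their poses are not given: they have to be found in the camera images.
- tray: Fixed tray, 252 mm wide, 240 long; floor sloping 0.24 rad down to its +x side (far from the robot), where the back stop is, 45 high (57 with colour caps). Origin: on the table under its centre. Three lanes 60 wide, 235 long, 84 apart; dividers stand 12 above the floor. Floor is 30 above the table at the stop, 86 at the open upper end.
- bars (a point): Middle of the upper of two steel cross bars over all lanes, 8 mm thick, on 8 mm posts on the dividers, 25 and 70 mm uphill of the stop, undersides 52 mm above the lane floor. Boxes cannot be set down from above beneath them; they slide under from the upper part. Boxes stay put by friction; a push of a few newtons moves them.
- green_lane: Green lane of the tray: stripe on the floor, cap on the back stop and tab behind it are this colour. Origin: foot of the back stop's inner face, on the lane's centre line, on the lane floor. x points down the slope (the way a box slides), y across the lane, z square out of the floor (tilted 0.24 rad from vertical).
- orange_lane: Orange lane of the tray: stripe on the floor, cap on the back stop and tab behind it are this colour. Origin: foot of the back stop's inner face, on the lane's centre line, on the lane floor. x points down the slope (the way a box slides), y across the lane, z square out of the floor (tilted 0.24 rad from vertical).
- blue_lane: Blue lane of the tray: stripe on the floor, cap on the back stop and tab behind it are this colour. Origin: foot of the back stop's inner face, on the lane's centre line, on the lane floor. x points down the slope (the way a box slides), y across the lane, z square out of the floor (tilted 0.24 rad from vertical).
- green_home (a point): Point on the floor of the green lane, 50 mm uphill of the back stop: where the origin of the green box is when the box is fully home. Axes as the lane's.
- orange_home (a point): Point on the floor of the orange lane, 50 mm uphill of the back stop: where the origin of the orange box is when the box is fully home. Axes as the lane's.
- blue_home (a point): Point on the floor of the blue lane, 50 mm uphill of the back stop: where the origin of the blue box is when the box is fully home. Axes as the lane's.
- green_box: Green-lidded stock box, closed and rigid, 100 (x) x 46 (y) x 40 (z) mm, frosted body with fittings inside, flat lid at the top, 0.2 to 0.42 kg. Origin: centre of its underside; x along its length, z up out of the lid. Its two ends are alike, either may go first. Starts on the table.
- orange_box: Orange-lidded stock box, closed and rigid, 100 (x) x 46 (y) x 40 (z) mm, frosted body with fittings inside, flat lid at the top, 0.2 to 0.42 kg. Origin: centre of its underside; x along its length, z up out of the lid. Its two ends are alike, either may go first. Starts on the table.
- blue_box: Blue-lidded stock box, closed and rigid, 100 (x) x 46 (y) x 40 (z) mm, frosted body with fittings inside, flat lid at the top, 0.2 to 0.42 kg. Origin: centre of its underside; x along its length, z up out of the lid. Its two ends are alike, either may go first. Starts lying in the blue lane, 35 to 75 mm short of the stop.
- white_box: White-lidded stock box, closed and rigid, 100 (x) x 46 (y) x 40 (z) mm, frosted body with fittings inside, flat lid at the top, 0.2 to 0.42 kg. Origin: centre of its underside; x along its length, z up out of the lid. Its two ends are alike, either may go first. Starts on the table near the other two; a bystander that stays where it is.
- wood_handle: Dark wooden handle with brass ferrule and steel tang, 140 mm long, 28 mm high, lying on the table; bystander.
- polish_can: Small closed can, 60 mm across, 85 mm tall; bystander.
- bead_bowl: Blue plastic bowl, 120 mm across, 50 mm high; bystander.
- brass_knob: Turned brass knob, 48 mm across, 60 mm tall; bystander.
- screwdriver: Screwdriver lying on the table; bystander.

How it is judged:
At the end, for the whole second after the job is handed in: Green, orange and blue box each lie in the lane of their colour, lid up, end within 5 mm of the back stop, flat on the floor (4 mm) and along the lane within 0.08 rad, at rest and released (x of green_box in the frame of green_lane between -0.055 and -0.045 m and y of green_box in the frame of green_lane between -0.014 and 0.014 m and z of green_box in the frame of green_lane between -0.004 and 0.004 m and angle between the x axis of green_box and the x axis of green_lane, either way round below 0.08 rad and angle between the z axis of green_box and the z axis of green_lane, either way round below 0.08 rad and angle between each of green_box, orange_box, blue_box's own z axis and vertical below 0.5 rad and linear speed of each of green_box, orange_box, blue_box below 0.01 m/s and contact force between the fingers and green_box below 0.05 N and x of orange_box in the frame of orange_lane between -0.055 and -0.045 m and y of orange_box in the frame of orange_lane between -0.014 and 0.014 m and z of orange_box in the frame of orange_lane between -0.004 and 0.004 m and angle between the x axis of orange_box and the x axis of orange_lane, either way round below 0.08 rad and angle between the z axis of orange_box and the z axis of orange_lane, either way round below 0.08 rad and contact force between the fingers and orange_box below 0.05 N and x of blue_box in the frame of blue_lane between -0.055 and -0.045 m and y of blue_box in the frame of blue_lane between -0.014 and 0.014 m and z of blue_box in the frame of blue_lane between -0.004 and 0.004 m and angle between the x axis of blue_box and the x axis of blue_lane, either way round below 0.08 rad and angle between the z axis of blue_box and the z axis of blue_lane, either way round below 0.08 rad and contact force between the fingers and blue_box below 0.05 N); the robot touches nothing.
It fails at once if a green, orange or blue box is tipped over (more than 0.9 rad) (angle between any of green_box, orange_box, blue_box's own z axis and vertical above 0.9 rad).
It fails at once if a bystander (the white-lidded box, the wooden handle, the can, the bowl, the brass knob, the screwdriver) is moved by more than 30 mm (distance of any of white_box, wood_handle, polish_can, bead_bowl, brass_knob, screwdriver from where it was at the start of the episode above 0.03 m).
It also fails if it takes over 72 s, if anything falls off the work surface, if the arm or the gripper's body presses on something with over 40 N, if the wrist force passes 120 N, or if a joint passes its speed limit or range.

ROBOT

A 6-joint arm with a two-finger parallel gripper is mounted at the origin on the work surface. World frame = base frame: x ahead of the robot, y to its left, z up, the work surface at z = 0. Lengths are in m, angles in rad, forces in N, time in s.
With the tool pointing down it reaches from about 0.3 to 0.825 m from the base axis. Payload 5.4 kg.
Tool frame: the origin (TCP) lies midway between the tips of the shut fingers; the grasp point (between the pads) lies 19 mm behind it; z points along the fingers, y is the line along which they close (so a half turn about z gives the same grasp; the last joint's range is limited). The gripper opens to 92 mm and grips with 3 to 60 N. Pads are 20 mm wide; open, the fingers measure 128 mm over their backs; the gripper's body (75 mm by 189 mm) begins 69 mm behind the grasp point.
Start: joints at [1.009, 0.158, 1.597, -0, 1.386, -0.21], TCP at [0.198, 0.54, 0.215] pointing down, gripper open.
Joint ranges: [-2.91, 2.91], [-0.94, 2.29], [0.18, 2.7], [-1.29, 4.43], [0.17, 2.64], [-3, 3]. Speed limits (rad/s): [2.57, 2.57, 3.14, 3.14, 3.14, 3.14].

INTERFACE

Orientations are given as [roll, pitch, yaw] about the fixed x, y, z axes, in that order (R = Rz(yaw) Ry(pitch) Rx(roll)).
In Python, from bench import read_state, get_image, hand_in gives the robot as it stands. The module is installed in compiled form; this text tells all that it offers.
- The arm moves only by the shell command python3 -m jog 'ROWS'. ROWS is JSON, a list of rows, each a list of 5 numbers: the opening, from -1 (shut) to 1 (fully open), so that 0 is half open, then the shift along the world's x, y, z in m, then the turn about the world's z in degrees. In form: [[claw, x, y, z, roll], ...]. A call has 1 to 12 rows; each row shifts and turns the commanded pose from where the row before left it; what a row does not reach is not made up. A row lasts 1/8 s, in which the tool goes at most 62.5 mm and 10.7 degrees, less where a joint would pass 70% of its speed; a pose out of reach is approached as far as the arm can. A call with a gripper value outside its range is refused whole. The fingers move at their own pace and stop on an object; the grip force is fixed at half the most. Time passes only in rows, so rows that do not move let the fingers close. It gives the time, the measured TCP pose, the force, the opening and the grip force at its end, in the units of the state.
- read_state(): the state, without advancing time (a new reading comes with each control period).
- get_image(name): name is "side" or "top" or "wrist"; returns a dict with "frame" (384x512x3 uint8, blue, green, red), "K" (3x3 intrinsics, pixels), "T" (4x4, takes a point from camera to world coordinates). Camera axes: x right, y up, looking along -z (the intrinsics and any distortion apply to the point x, -y, -z); pixel columns grow to the right and rows downward; lengths in m; the calibration is good to about 2 mm. A picture is of the moment at which its call begins. There is no depth.
- hand_in(): hands the job in; it is judged then, once.
The state is a dict: "clock": time; "qpos": joint angles; "qd": joint speeds; "tau": joint torques, N m; "eef_pos": TCP position; "orientation": TCP orientation; "contact_force": force on the tool from outside, world axes, zero at the start; "moment": the same for the moment, N m; "finger_gap": opening from 0.0 (shut) to 1.0 (fully open); "finger_force": force on a finger pad.
Only numpy, scipy, OpenCV 4.12 (cv2) and the standard library are available. Lean on these libraries where they do the work, as an engineer would, in place of code of your own. Each camera call takes 0.05 s, during which the arm holds its last target. There are 200 camera calls.

## Working session

There is one attempt and no reset: what is moved stays moved. The work goes in short steps, Python scripts to look and compute and a shell command to move; the robot and the scene stay as the last step left them, time stands still between calls to the robot, and variables do not carry over. Pictures are saved under pics/ and viewed, at most 10 in all, crops included, and the job is handed in when it is done.

```bash
mkdir -p pics; python3 - <<'E'
from bench import *
import cv2,pickle
s=read_state();print(s['clock'],s['eef_pos'],s['orientation'])
for n in("top","side"):
    d=get_image(n);cv2.imwrite(f"pics/{n}0.png",d["frame"]);pickle.dump(d,open(n+"0.pkl","wb"));print(n,d["K"],d["T"].round(3),d.keys())
E
```

```text
0.0 [0.19783751 0.53923711 0.21363242] [-3.13978619e+00 -3.74593775e-04  2.78981625e+00]
top [[446.24827419   0.         252.31566019]
 [  0.         446.24827419 192.32857138]
 [  0.           0.           1.        ]] [[ 0.011  0.982 -0.187  0.266]
 [-1.     0.011 -0.     0.004]
 [ 0.002  0.187  0.982  1.597]
 [ 0.     0.     0.     1.   ]] dict_keys(['frame', 'K', 'T'])
side [[447.64422165   0.         259.59215508]
 [  0.         447.64422165 193.88315249]
 [  0.           0.           1.        ]] [[-0.995  0.057 -0.081  0.439]
 [-0.098 -0.716  0.691  0.957]
 [-0.019  0.695  0.718  1.085]
 [ 0.     0.     0.     1.   ]] dict_keys(['frame', 'K', 'T'])
```

View pics/top0.png

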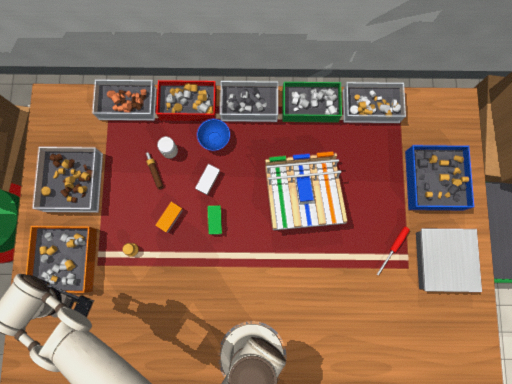

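View pics/side0.png

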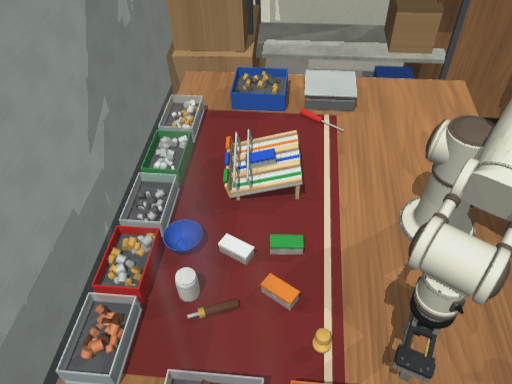

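```bash
cat > h.py <<'E'
import cv2,numpy as np,pickle
def ray(d,p):
    K,T=d["K"],d["T"];p=np.atleast_2d(np.asarray(p,float))
    c=np.c_[(p[:,0]-K[0,2])/K[0,0],-(p[:,1]-K[1,2])/K[1,1],-np.ones(len(p))]
    return T[:3,3],c@T[:3,:3].T
def onplane(d,p,n,c):   # n.X=c
    o,r=ray(d,p);n=np.asarray(n,float);return o+r*((c-o@n)/(r@n))[:,None]
def onz(d,p,z): return onplane(d,p,[0,0,1],z)
def proj(d,X):
    T,K=d["T"],d["K"];c=(np.atleast_2d(X)-T[:3,3])@T[:3,:3]
    return np.c_[K[0,0]*c[:,0]/-c[:,2]+K[0,2],-K[1,1]*c[:,1]/-c[:,2]+K[1,2]]
HSV=dict(green=((50,120,60),(80,255,255)),orange=((8,170,120),(20,255,255)),blue=((105,150,60),(125,255,255)),white=((0,0,200),(180,40,255)))
def mask(d,c): return cv2.inRange(cv2.cvtColor(d["frame"],cv2.COLOR_BGR2HSV),*HSV[c])
def blobs(m,amin=20):
    cs,_=cv2.findContours(m,cv2.RETR_EXTERNAL,cv2.CHAIN_APPROX_NONE)
    return sorted([c for c in cs if cv2.contourArea(c)>amin],key=cv2.contourArea,reverse=True)
def lid(d,c,z=.04):   # blob contour on plane z, rectangle
    P=onz(d,c.reshape(-1,2),z)[:,:2]
    (x,y),(w,h),a=cv2.minAreaRect((P*1000).astype(np.float32))
    if w<h:a+=90;w,h=h,w
    return np.round([x,y,w,h,(a+90)%180-90],1)
E
python3 - <<'E'
from h import *
for n in("top","side"):
    d=pickle.load(open(n+"0.pkl","rb"))
    for c in HSV:
        for b in blobs(mask(d,c),12):
            x,y,w,h=cv2.boundingRect(b)
            L=lid(d,b)
            if L[0]>800 or abs(L[1])>480: continue
            print(n,c,(x,y,w,h),cv2.contourArea(b),L)
d=pickle.load(open("top0.pkl","rb"))
cv2.imwrite("pics/c1.png",cv2.resize(d["frame"][140:240,255:360],None,fx=5.7,fy=5.7,interpolation=cv2.INTER_CUBIC))
E
```

```text
top green (208, 206, 14, 28) 327.5 [464.  135.8  96.3  45.5   1.7]
top green (277, 179, 10, 49) 119.0 [526.2 -99.9 173.9  12.4   7. ]
top green (269, 156, 17, 6) 54.5 [688.  -84.1  58.2  16.4 -84.4]
top green (276, 168, 4, 8) 17.0 [639.4 -85.4  25.8  10.8   0. ]
top orange (155, 201, 27, 31) 371.5 [473.8 299.4 103.2  48.8 -31.6]
top orange (122, 243, 16, 13) 121.0 [361.1 426.1  50.5  42.4  64.8]
top orange (324, 175, 12, 48) 108.5 [ 544.2 -269.4  171.7   11.5    8.9]
top orange (316, 151, 18, 7) 69.0 [ 706.2 -255.7   62.1   19.2  -84. ]
top orange (146, 159, 8, 6) 20.5 [671.  374.5  26.5  16.9 -77.6]
top orange (322, 164, 4, 8) 15.5 [ 656.  -250.7   25.9   10.8   -1.1]
top blue (197, 119, 33, 31) 752.0 [777.4 149.5 116.8 114.1 -89.3]
top blue (297, 176, 16, 25) 282.0 [ 578.5 -182.    87.3   47.4    7.5]
top blue (305, 204, 6, 21) 50.0 [ 487.  -191.3   72.4   12.     7.4]
top blue (293, 154, 17, 5) 47.5 [ 697.8 -170.3   58.    14.9  -89.4]
top blue (299, 166, 4, 8) 16.0 [ 6.477e+02 -1.680e+02  2.590e+01  1.080e+01 -5.000e-01]
top white (226, 325, 55, 21) 442.5 [ 77.3  -3.8 180.7  62.8
[... 2313 characters left out ...]
white (433, 120, 15, 31) 183.5 [ -76.9 -409.8  183.1   48.4   79.5]
side white (427, 279, 32, 18) 148.0 [ 38.2 263.8  85.   23.6 -32.3]
side white (253, 167, 48, 13) 131.0 [ 509.5 -150.1  168.6   18.4   20.1]
side white (441, 200, 14, 17) 106.5 [-32.7 -35.8  70.6  25.1  60.5]
side white (253, 135, 45, 12) 80.5 [ 528.5 -322.9  169.7   15.9   22.6]
side white (253, 175, 48, 11) 49.0 [ 506.9 -117.2  164.7    9.2   20.5]
side white (505, 230, 7, 16) 48.5 [-186.8   68.1   59.6   16.2   74.4]
side white (276, 150, 23, 8) 47.5 [ 478.2 -252.7   85.    16.2   22.1]
side white (419, 299, 35, 16) 20.5 [ 66.  327.6  87.   19.7 -22.9]
side white (277, 158, 23, 6) 12.5 [ 475.6 -218.7   80.     8.7   19.6]
```

View pics/c1.png

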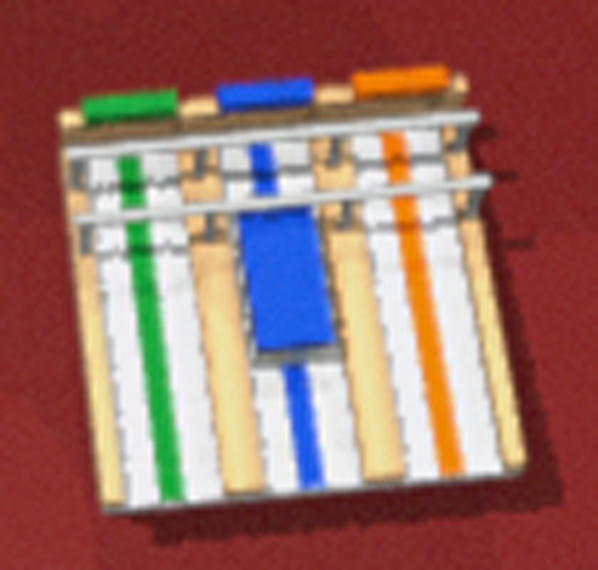

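```bash
cat >> h.py <<'E'
S=.24
def plane(p0,yaw,h=0):   # floor plane raised h; p0 = stop foot
    u=np.array([np.cos(yaw)*np.cos(S),np.sin(yaw)*np.cos(S),-np.sin(S)])
    v=np.array([-np.sin(yaw),np.cos(yaw),0]);n=np.cross(u,v);return u,v,n,n@p0+h
E
python3 - <<'E'
from h import *
p0=np.array([.66,-.18,.03]);yaw=.13
D={n:pickle.load(open(n+"0.pkl","rb")) for n in("top","side")}
for it in range(4):
    u,v,n,c=plane(p0,yaw);R=[]
    for nm,d in D.items():
        for col in("green","orange","blue"):
            bs=[b for b in blobs(mask(d,col),12) if 250<cv2.boundingRect(b)[0]<340 and 135<cv2.boundingRect(b)[1]<215 and max(cv2.boundingRect(b)[2:])>18]
            for b in bs:
                P=onplane(d,b.reshape(-1,2),n,c);a=(P-p0)@u;l=(P-p0)@v
                if np.ptp(l)>.032: continue
                k=np.polyfit(a,l,1);R.append((nm,col,k,a.min(),a.max(),np.polyval(k,-.1)))
    T=[r for r in R if r[0]=="top" and r[1]!="blue"]
    dy=np.mean([r[2][0] for r in T]);yaw+=dy
    off=np.mean([r[5] for r in T]);p0=p0+v*off
    end=np.mean([r[3] for r in R if r[0]=="top"]);p0=p0+u*(end+.235)
    p0[2]=.03
for r in R: print(r)
print("p0",p0,"yaw",yaw,np.degrees(yaw))
u,v,n,c=plane(p0,yaw,.04)
for nm,d in D.items():
    b=[b for b in blobs(mask(d,"blue"),100) if cv2.boundingRect(b)[0]>240][0]
    P=onplane(d,b.reshape(-1,2),n,c);print(nm,"blue lid",((P-p0)@u).min(),((P-p0)@u).max(),((P-p0)@v).min(),((P-p0)@v).max())
np.savez("tray.npz",p0=p0,yaw=yaw)
# check: project stop cap tops, bars
for k in(-1,0,1): print("pred cap top inner", proj(D["top"],p0+v*.084*k+n*.057).round(1),proj(D["side"],p0+v*.084*k+n*.057).round(1))
print("bar mid",proj(D["top"],p0-u*.07+n*.06).round(1),proj(D["top"],p0-u*.025+n*.06).round(1))
E
```

```text
('top', 'green', array([-0.00073064,  0.08391767]), np.float64(-0.2362695051861241), np.float64(-0.05304659357240431), np.float64(0.08399073379610458))
('top', 'orange', array([ 0.00072848, -0.08392324]), np.float64(-0.23481370509332875), np.float64(-0.054259741328002514), np.float64(-0.08399608636214868))
('top', 'blue', array([0.00260089, 0.00060076]), np.float64(-0.233917428325855), np.float64(-0.15897991301172928), np.float64(0.0003406675450530084))
('side', 'green', array([0.00064036, 0.08356807]), np.float64(-0.24051900474261462), np.float64(-0.07524277528649802), np.float64(0.08350403114258216))
('side', 'orange', array([-0.00162352, -0.08522318]), np.float64(-0.2378570293027895), np.float64(-0.07404137708567224), np.float64(-0.08506082961874488))
('side', 'blue', array([-0.00471912, -0.00137987]), np.float64(-0.23957714099891533), np.float64(-0.1665320126161742), np.float64(-0.0009079537301033972))
p0 [ 0.6717727  -0.16684724  0.03      ] yaw 0.1045390682079259 5.989647402544397
top blue lid -0.24629070686361668 0.012580947465941633 -0.596934494380431 -0.33381097756575756
side blue lid -0.6810434940075971 -0.5512244897749855 -0.3604076412410113 -0.24496546872629593
pred cap top inner [[324.9 153.8]] [[226.3 141.6]]
pred cap top inner [[301.1 156. ]] [[225.2 157.4]]
pred cap top inner [[277.2 158.1]] [[224.  174.5]]
bar mid [[303.9 173.3]] [[302.1 161.8]]
```

```bash
python3 - <<'E'
from h import *
t=np.load("tray.npz");yaw=float(t["yaw"]);u,v,n,c=plane(t["p0"],yaw)
p0=t["p0"]-.0055*np.array([u[0],u[1],0]);np.savez("tray.npz",p0=p0,yaw=yaw)
u,v,n,c=plane(p0,yaw,.04)
for nm in("top","side"):
    d=pickle.load(open(nm+"0.pkl","rb"))
    b=[b for b in blobs(mask(d,"blue"),100) if 240<cv2.boundingRect(b)[0]<340 and 140<cv2.boundingRect(b)[1]<200][0]
    P=onplane(d,b.reshape(-1,2),n,c);print(nm,"blue lid",((P-p0)@u).min(),((P-p0)@u).max(),((P-p0)@v).min(),((P-p0)@v).max())
print(p0,u,v,n)
for nm,k in(("green",1),("blue",0),("orange",-1)):
    print(nm,"place ctr floor@-.132",(p0+k*.084*v-.132*u).round(4),"push pts -.21,-.1:",(p0+k*.084*v-.21*u).round(4),(p0+k*.084*v-.1*u).round(4))
E
```

```text
top blue lid -0.1568203641808272 -0.06604411154659293 -0.020172431964413092 0.025417774775549924
side blue lid -0.16009427475196122 -0.07662236640935914 -0.018506071576722093 0.03173066880618832
[ 0.66645951 -0.16740471  0.03      ] [ 0.96603521  0.10135792 -0.23770263] [-0.10434876  0.99454077  0.        ] [0.23640495 0.02480398 0.97133797]
green place ctr floor@-.132 [ 0.5302 -0.0972  0.0614] push pts -.21,-.1: [ 0.4548 -0.1051  0.0799] [ 0.5611 -0.094   0.0538]
blue place ctr floor@-.132 [ 0.5389 -0.1808  0.0614] push pts -.21,-.1: [ 0.4636 -0.1887  0.0799] [ 0.5699 -0.1775  0.0538]
orange place ctr floor@-.132 [ 0.5477 -0.2643  0.0614] push pts -.21,-.1: [ 0.4724 -0.2722  0.0799] [ 0.5786 -0.2611  0.0538]
```

```bash
python3 -m jog '[[1,0.0456,-0.04,-0.01,-1.9],[1,0.0456,-0.04,-0.01,-1.9],[1,0.0456,-0.04,-0.01,-1.9],[1,0.0456,-0.04,-0.01,-1.9],[1,0.0456,-0.04,-0.01,-1.9],[1,0.0456,-0.04,-0.01,-1.9],[1,0,0,-0.04,0],[1,0,0,0,0]]'; python3 - <<'E'
from h import *
from bench import *
s=read_state();print(s)
d=get_image("wrist");b=blobs(mask(d,"orange"),100)[0];print(lid(d,b));cv2.imwrite("pics/w1.png",d["frame"])
E
```

```text
clock: 1.1
eef_pos: [0.4691, 0.2982, 0.111]
orientation: [-3.135, -0.005, 2.59]
contact_force: [0.2, 0.1, -0.4]
finger_gap: 1.002
finger_force: 0.0
{'clock': 1.1, 'qpos': array([ 3.48699788e-01,  2.18073480e-01,  1.74265984e+00,  1.40348034e-04,
        1.18911889e+00, -6.70124330e-01]), 'qd': array([ 0.02840544, -0.04702899, -0.05096729,  0.00068579,  0.02370828,
       -0.00054936]), 'tau': array([-1.19163562e+00, -3.77101421e+01, -2.99344343e+01, -1.30888543e-02,
       -2.75714491e-01, -3.41501742e-03]), 'eef_pos': array([0.46910292, 0.29816762, 0.11104074]), 'orientation': array([-3.13519984, -0.00523158,  2.58955091]), 'contact_force': array([ 0.18752933,  0.14008816, -0.36954611]), 'moment': array([-0.012728  ,  0.06702278,  0.00984442]), 'finger_force': 0.0, 'finger_gap': 1.001726883985758}
[471.2 300.  100.4  46.7 -31.6]
```

View pics/w1.png

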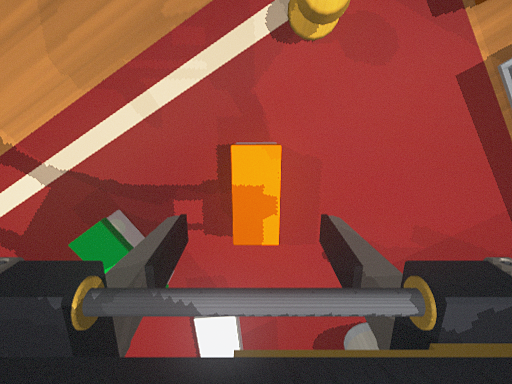

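The wrist view shows the orange lid (232–281, 145–245) squarely between the open fingers, with nothing in the way.

```bash
python3 -m jog '[[1,0.001,0.001,-0.045,0],[1,0,0,-0.04,0],[1,0,0,-0.01,0],[1,0,0,0,0],[-1,0,0,0,0],[-1,0,0,0,0],[-1,0,0,0,0],[-1,0,0,0,0],[-1,0,0,0,0],[-1,0,0,0,0]]'
```

```text
clock: 2.4
eef_pos: [0.4724, 0.3001, 0.0197]
orientation: [-3.14, -0.0, 2.591]
contact_force: [-1.4, -4.6, 5.6]
finger_gap: 0.5
finger_force: 30.0
```

```bash
python3 -m jog '[[-1,0,0,0.03,0],[-1,0,0,0.05,0],[-1,0,0,0.05,0],[-1,0,0,0.05,0]]'; python3 -m jog '[[-1,0.0063,-0.047,0,3.13],[-1,0.0063,-0.047,0,3.13],[-1,0.0063,-0.047,0,3.13],[-1,0.0063,-0.047,0,3.13],[-1,0.0063,-0.047,0,3.13],[-1,0.0063,-0.047,0,3.13],[-1,0.0063,-0.047,0,3.13],[-1,0.0063,-0.047,0,3.13],[-1,0.0063,-0.047,0,3.13],[-1,0.0063,-0.047,0,3.13],[-1,0.0063,-0.047,0,3.13],[-1,0.0063,-0.047,0,3.13]]';python3 -m jog '[[-1,0,0,0,0],[-1,0,0,0,0]]'
```

```text
clock: 2.9
eef_pos: [0.4722, 0.3009, 0.2002]
orientation: [3.142, -0.001, 2.591]
contact_force: [1.1, 1.0, -3.3]
finger_gap: 0.498
finger_force: 30.0
clock: 4.4
eef_pos: [0.5484, -0.2644, 0.1985]
orientation: [3.14, 0.0, -3.035]
contact_force: [0.5, 0.1, -2.5]
finger_gap: 0.495
finger_force: 30.0
clock: 4.65
eef_pos: [0.5481, -0.2624, 0.1986]
orientation: [3.14, -0.001, -3.037]
contact_force: [-0.3, 0.3, -2.9]
finger_gap: 0.498
finger_force: 30.0
```

```bash
python3 -m jog '[[-1,0,-0.002,-0.04,0],[-1,0,0,-0.04,0],[-1,0,0,-0.02,0],[-1,0,0,0,0]]'; python3 -m jog '[[-1,0,0,-0.004,0],[-1,0,0,-0.003,0],[-1,0,0,0,0]]';python3 -m jog '[[-1,0,0,-0.003,0],[-1,0,0,-0.003,0],[-1,0,0,0,0]]'
```

```text
clock: 5.15
eef_pos: [0.5476, -0.2636, 0.0982]
orientation: [3.139, -0.002, -3.036]
contact_force: [-0.8, 0.3, -2.9]
finger_gap: 0.501
finger_force: 30.0
clock: 5.52
eef_pos: [0.5487, -0.2655, 0.0932]
orientation: [-3.141, 0.001, -3.037]
contact_force: [-0.4, -0.3, -3.7]
finger_gap: 0.5
finger_force: 30.0
clock: 5.9
eef_pos: [0.5508, -0.2655, 0.0889]
orientation: [-3.14, 0.005, -3.037]
contact_force: [3.3, 2.2, 5.1]
finger_gap: 0.496
finger_force: 30.0
```

```bash
python3 -m jog '[[-1,0,0,-0.003,0],[-1,0,0,-0.002,0],[-1,0,0,0,0]]'; python3 -m jog '[[0.25,0,0,0,0],[0.25,0,0,0,0],[0.25,0,0,0,0],[0.25,0,0,0,0]]';  python3 -m jog '[[0.25,0,0,0.05,0],[0.25,0,0,0.05,0],[0.25,0,0,0.01,0],[0.25,-0.06,-0.006,0,0],[-1,-0.05,-0.003,0,0],[-1,0,0,0,0],[-1,0,0,0,0]]'
python3 - <<'E'
from bench import *
from h import *
d=get_image("wrist");e=get_image("top")
f=e["frame"][130:250,240:370];f=cv2.resize(f,None,fx=3.2,fy=3.2,interpolation=cv2.INTER_CUBIC)
cv2.imwrite("pics/m1.png",np.hstack([cv2.resize(d["frame"],(380,384)),f]))
t=np.load("tray.npz");p0=t["p0"];u,v,n,c=plane(p0,float(t["yaw"]),.04)
for im in(d,e):
  for b in blobs(mask(im,"orange"),100):
    P=onplane(im,b.reshape(-1,2),n,c);print(((P-p0)@u).min(),((P-p0)@u).max(),((P-p0)@v).min(),((P-p0)@v).max())
E
```

```text
clock: 6.28
eef_pos: [0.5522, -0.2654, 0.0847]
orientation: [-3.139, 0.008, -3.037]
contact_force: [7.3, 4.4, 6.1]
finger_gap: 0.495
finger_force: 30.0
clock: 6.78
eef_pos: [0.548, -0.2653, 0.0813]
orientation: [3.141, -0.001, -3.037]
contact_force: [1.3, -0.0, -0.2]
finger_gap: 0.626
finger_force: 0.0
clock: 7.65
eef_pos: [0.4385, -0.2742, 0.1912]
orientation: [3.141, 0.0, -3.037]
contact_force: [0.5, -0.3, 0.7]
finger_gap: 0.322
finger_force: 0.0
-0.4038285989527559 -0.35240609388982175 0.0035081050841375815 0.10361303989739602
-0.19039228749808357 -0.13573994843257114 -0.10723466162656561 -0.061796396533866295
-0.25714465256836566 -0.2141005032062582 -0.08947626224978307 -0.07679459554003333
-0.4041132975759206 -0.3870531362176886 -0.2366816282138578 -0.2100082137829243
-0.40353356174691274 -0.38111091063396046 -0.19736234566732794 -0.17111913345227164
-0.4039126073320874 -0.3832966287235083 -0.06337684225895958 -0.02990603362806635
-0.40385786110410316 -0.38733127313143817 -0.022233339585922204 0.010930464748478181
-0.3985287999888603 -0.3784797099196793 -0.03259885828588169 -0.005760152856529779
-0.4039328471854331 -0.38511993751390267 -0.0921237033748548 -0.06375862924047351
-0.3997121293997072 -0.3845447818106839 -0.11229137216481386 -0.08858271546663037
-0.397950036030537 -0.3855667311522944 0.006584124105670128 0.023591456327915494
-0.3973955817493016 -0.15337595574197765 0.7358357505017371 0.9375537425832692
-0.18210430062051666 -0.06783735126923163 -0.10861114805880988 -0.062159212121079103
-0.025144897097200976 0.04257188626611746 0.7520247891699339 0.831474443458942
```

View pics/m1.png

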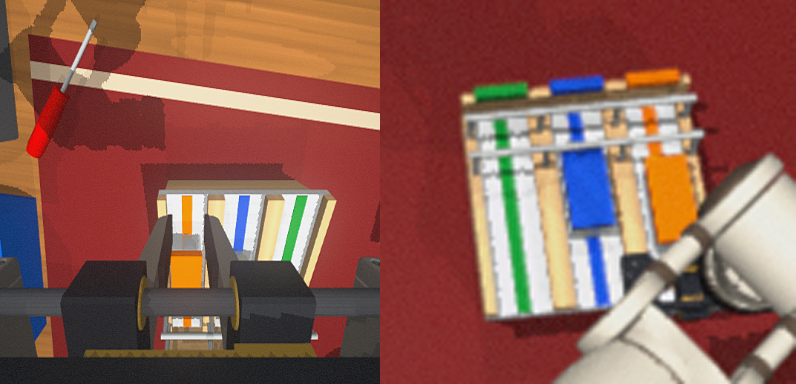

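The wrist view shows the orange box lying flat in its lane under the open gripper, and the top view shows its front edge just short of the upper bar. Next I push it down.

```bash
python3 -m jog '[[-1,0.024,0.001,-0.04,0],[-1,0,0,-0.035,0],[-1,0,0,-0.02,0],[-1,0,0,0,0]]'; python3 -m jog '[[-1,0.00966,0.00101,-0.00238,0],[-1,0.00966,0.00101,-0.00238,0],[-1,0.00966,0.00101,-0.00238,0],[-1,0.00966,0.00101,-0.00238,0],[-1,0.00966,0.00101,-0.00238,0],[-1,0.00966,0.00101,-0.00238,0],[-1,0.00966,0.00101,-0.00238,0],[-1,0.00966,0.00101,-0.00238,0]]'
```

```text
clock: 8.25
eef_pos: [0.4621, -0.2721, 0.0947]
orientation: [3.139, -0.003, -3.036]
contact_force: [0.2, 0.2, 0.3]
finger_gap: 0.001
finger_force: 0.0
clock: 9.25
eef_pos: [0.5402, -0.2651, 0.0774]
orientation: [-3.142, -0.0, -3.037]
contact_force: [-4.6, -0.5, 4.7]
finger_gap: 0.002
finger_force: 1.9
```

```bash
python3 -m jog '[[-1,0.0058,0.0006,-0.0014,0],[-1,0.0058,0.0006,-0.0014,0],[-1,0.0058,0.0006,-0.0014,0],[-1,0,0,0,0]]';for i in 1; do python3 -m jog '[[-1,0.0029,0.0003,-0.0007,0],[-1,0.0029,0.0003,-0.0007,0],[-1,0,0,0,0]]'; python3 -m jog '[[-1,0.0029,0.0003,-0.0007,0],[-1,0,0,0,0]]'; done
```

```text
clock: 9.75
eef_pos: [0.5575, -0.2631, 0.0729]
orientation: [3.141, 0.001, -3.037]
contact_force: [0.1, 0.4, 0.2]
finger_gap: 0.005
finger_force: 0.0
clock: 10.12
eef_pos: [0.5629, -0.2626, 0.0717]
orientation: [3.141, 0.0, -3.037]
contact_force: [-0.1, 0.4, 0.6]
finger_gap: 0.006
finger_force: 0.1
clock: 10.38
eef_pos: [0.5659, -0.2624, 0.0712]
orientation: [3.142, 0.0, -3.037]
contact_force: [0.1, 0.2, 0.0]
finger_gap: 0.005
finger_force: 0.1
```

```bash
python3 -m jog '[[-1,0.0029,0.0003,-0.0007,0],[-1,0,0,0,0]]'; python3 -m jog '[[-1,0.0029,0.0003,-0.0007,0],[-1,0,0,0,0]]'
python3 - <<'E'
from bench import *
from h import *
t=np.load("tray.npz");p0=t["p0"];u,v,n,c=plane(p0,float(t["yaw"]),.04)
d=get_image("wrist");e=get_image("side")
for im in(d,e):
  for b in blobs(mask(im,"orange"),50):
    P=onplane(im,b.reshape(-1,2),n,c);r=[((P-p0)@u).min(),((P-p0)@u).max(),((P-p0)@v).min(),((P-p0)@v).max()]
    if abs(r[2])<.2:print(np.round(r,4))
f=cv2.resize(e["frame"][110:210,210:320],(422,384),interpolation=cv2.INTER_CUBIC)
cv2.imwrite("pics/m2.png",np.hstack([cv2.resize(d["frame"],(370,384)),f]))
E
```

```text
clock: 10.62
eef_pos: [0.5689, -0.2622, 0.0706]
orientation: [-3.141, 0.0, -3.037]
contact_force: [-0.8, 0.4, -0.7]
finger_gap: 0.002
finger_force: 0.1
clock: 10.88
eef_pos: [0.5717, -0.2619, 0.0698]
orientation: [-3.142, 0.0, -3.037]
contact_force: [-0.5, -0.2, 0.1]
finger_gap: 0.003
finger_force: 0.3
[-0.2316 -0.1391 -0.0892 -0.0773]
[-0.0357 -0.0066 -0.0914 -0.0756]
[-0.0618 -0.0287 -0.1125 -0.057 ]
[-0.0169  0.016  -0.1381 -0.0587]
```

View pics/m2.png

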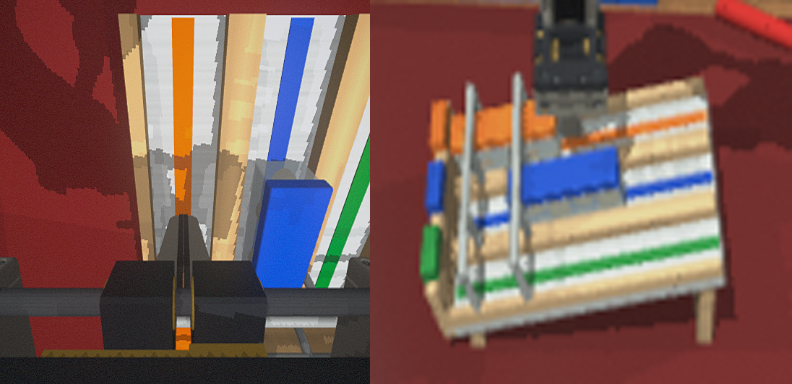

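The box is nearly at the stop: in the side view its lid reaches the orange cap at about (450, 125). There is no stop force yet, so I keep pushing.

```bash
for i in 1; do python3 -m jog '[[-1,0.0019,0.0002,-0.0005,0],[-1,0,0,0,0]]';python3 -m jog '[[-1,0.0019,0.0002,-0.0005,0],[-1,0,0,0,0]]';python3 -m jog '[[-1,0.0019,0.0002,-0.0005,0],[-1,0,0,0,0]]'; done | grep -E "eef|contact"
```

```text
eef_pos: [0.5722, -0.2619, 0.0696]
contact_force: [-5.5, 0.3, 4.1]
eef_pos: [0.5726, -0.2619, 0.0694]
contact_force: [-13.5, 0.3, 10.3]
eef_pos: [0.5728, -0.2619, 0.0694]
contact_force: [-19.2, 0.5, 15.8]
```

```bash
python3 -m jog '[[-1,-0.02,-0.002,0.005,0],[-1,-0.03,-0.003,0.04,0],[-1,-0.0263,-0.003,0.03,0],[-1,-0.0088,0.0418,0,0],[-1,0,0.0417,0,0],[-1,0,0,0,0]]'
```

```text
clock: 12.48
eef_pos: [0.4923, -0.1837, 0.1435]
orientation: [3.141, 0.001, -3.034]
contact_force: [1.0, 0.7, 0.7]
finger_gap: 0.006
finger_force: 0.0
```

```bash
python3 -m jog '[[-1,-0.006,-0.0025,0,0],[-1,0,0,-0.03,0],[-1,0,0,-0.023,0],[-1,0,0,0,0]]'; python3 -m jog '[[-1,0.00966,0.00101,-0.00238,0],[-1,0.00966,0.00101,-0.00238,0],[-1,0.00966,0.00101,-0.00238,0],[-1,0.00966,0.00101,-0.00238,0],[-1,0.00966,0.00101,-0.00238,0],[-1,0.00966,0.00101,-0.00238,0],[-1,0.0048,0.0005,-0.0012,0],[-1,0,0,0,0]]';python3 -m jog '[[-1,0.0048,0.0005,-0.0012,0],[-1,0,0,0,0]]'; python3 -m jog '[[-1,0.0029,0.0003,-0.0007,0],[-1,0,0,0,0]]'
```

```text
clock: 12.98
eef_pos: [0.4846, -0.1886, 0.0886]
orientation: [3.139, -0.003, -3.038]
contact_force: [-0.7, 0.4, 1.5]
finger_gap: 0.002
finger_force: 0.0
clock: 13.98
eef_pos: [0.5497, -0.1818, 0.0752]
orientation: [-3.141, 0.001, -3.036]
contact_force: [-0.6, -1.0, 0.9]
finger_gap: 0.007
finger_force: 0.4
clock: 14.22
eef_pos: [0.554, -0.1812, 0.0737]
orientation: [-3.141, 0.0, -3.037]
contact_force: [-2.0, -0.8, 2.0]
finger_gap: 0.0
finger_force: 0.7
clock: 14.48
eef_pos: [0.5566, -0.1808, 0.0729]
orientation: [3.141, -0.0, -3.037]
contact_force: [-2.7, -0.9, 3.4]
finger_gap: 0.004
finger_force: 1.4
```

```bash
for i in 1; do python3 -m jog '[[-1,0.0029,0.0003,-0.0007,0],[-1,0,0,0,0]]';python3 -m jog '[[-1,0.0029,0.0003,-0.0007,0],[-1,0,0,0,0]]';python3 -m jog '[[-1,0.0019,0.0002,-0.0005,0],[-1,0,0,0,0]]';python3 -m jog '[[-1,0.0019,0.0002,-0.0005,0],[-1,0,0,0,0]]'; done | grep -E "eef|contact"
```

```text
eef_pos: [0.5597, -0.1805, 0.0722]
contact_force: [-1.7, -0.4, 1.4]
eef_pos: [0.5626, -0.1802, 0.0714]
contact_force: [-1.1, -0.5, 2.6]
eef_pos: [0.5639, -0.1801, 0.0711]
contact_force: [-4.9, -0.7, 4.6]
eef_pos: [0.5643, -0.1801, 0.071]
contact_force: [-11.2, -0.8, 11.8]
```

```bash
python3 -m jog '[[-1,-0.03,-0.003,0.01,0],[-1,-0.02,0,0.06,0],[-1,-0.01,0,0.055,0],[1,-0.008,0.05,0,-0.6],[1,-0.008,0.05,0,-0.6],[1,-0.008,0.055,0,-0.6],[1,-0.008,0.055,0,-0.6],[1,-0.008,0.055,-0.03,-0.6],[1,-0.004,0.056,-0.04,-0.6],[1,0,0,-0.02,0],[1,0,0,0,0],[1,0,0,0,0]]'; python3 - <<'E'
from h import *
from bench import *
d=get_image("wrist");b=blobs(mask(d,"green"),300)[:2]
for x in b:print(lid(d,x))
t=np.load("tray.npz");p0=t["p0"];u,v,n,c=plane(p0,float(t["yaw"]),.04)
d=get_image("top")
for c_ in("blue","orange"):
  for b in blobs(mask(d,c_),30):
    P=onplane(d,b.reshape(-1,2),n,c);r=[((P-p0)@u).min(),((P-p0)@u).max(),((P-p0)@v).min(),((P-p0)@v).max()]
    if abs(r[2])<.2 and r[0]>-.3:print(c_,np.round(r,4))
E
```

```text
clock: 16.98
eef_pos: [0.4639, 0.1321, 0.1099]
orientation: [3.141, 0.002, -3.1]
contact_force: [-0.4, -0.9, -0.1]
finger_gap: 0.958
finger_force: 0.0
[462.5 137.8  99.8  44.7   4. ]
blue [-0.101  -0.0664 -0.0189  0.0271]
blue [-0.0534 -0.0211 -0.0169  0.0284]
blue [-0.2426 -0.1137  0.      0.0116]
blue [-0.0078  0.022  -0.0319  0.0288]
orange [-0.0071  0.0254 -0.1178 -0.0566]
orange [-0.1008 -0.0661 -0.1089 -0.0623]
orange [-0.0531 -0.0204 -0.1105 -0.0637]
orange [-0.2438 -0.1141 -0.0815 -0.07  ]
```

```bash
python3 -m jog '[[1,-0.0015,0.0055,-0.045,1.6],[1,0,0,-0.04,0],[1,0,0,-0.007,0],[1,0,0,0,0],[-1,0,0,0,0],[-1,0,0,0,0],[-1,0,0,0,0],[-1,0,0,0,0],[-1,0,0,0,0],[-1,0,0,0,0]]'; python3 -m jog '[[-1,0,0,0.03,0],[-1,0,0,0.05,0],[-1,0,0,0.05,0],[-1,0,0,0.05,0],[-1,0.0133,-0.047,0,0.4],[-1,0.0133,-0.047,0,0.4],[-1,0.0133,-0.047,0,0.4],[-1,0.0133,-0.047,0,0.4],[-1,0.0133,-0.047,0,0.4],[-1,0,0,0,0],[-1,0,0,0,0]]'
```

```text
clock: 18.32
eef_pos: [0.4614, 0.1377, 0.017]
orientation: [-3.141, 0.0, -3.072]
contact_force: [-0.3, -1.3, 0.9]
finger_gap: 0.496
finger_force: 30.0
clock: 19.7
eef_pos: [0.5272, -0.0965, 0.196]
orientation: [3.14, -0.002, -3.037]
contact_force: [-0.5, 0.7, -3.3]
finger_gap: 0.498
finger_force: 30.0
```

```bash
python3 -m jog '[[-1,0.002,0,-0.04,0],[-1,0,0,-0.04,0],[-1,0,0,-0.022,0],[-1,0,0,-0.004,0],[-1,0,0,-0.003,0],[-1,0,0,-0.003,0],[-1,0,0,-0.003,0],[-1,0,0,0,0]]'; python3 -m jog '[[0.25,0,0,0,0],[0.25,0,0,0,0],[0.25,0,0,0,0],[0.25,0,0,0,0]]';  python3 -m jog '[[0.25,0,0,0.05,0],[0.25,0,0,0.05,0],[0.25,0,0,0.01,0],[0.25,-0.06,-0.006,0,0],[-1,-0.036,-0.0035,0,0],[-1,0,0,0,0],[-1,0,0,0,0],[-1,0,0,0,0],[-1,0,0,0,0]]'
python3 - <<'E'
from bench import *
from h import *
t=np.load("tray.npz");p0=t["p0"];u,v,n,c=plane(p0,float(t["yaw"]),.04)
for nm in("top","side"):
  d=get_image(nm)
  for b in blobs(mask(d,"green"),30):
    P=onplane(d,b.reshape(-1,2),n,c);r=[((P-p0)@u).min(),((P-p0)@u).max(),((P-p0)@v).min(),((P-p0)@v).max()]
    if abs(r[2])<.2 and r[0]>-.3:print(np.round(r,4))
  cv2.imwrite(f"pics/g_{nm}.png",d["frame"])
f=cv2.resize(d["frame"][110:210,210:320],(528,480),interpolation=cv2.INTER_CUBIC);cv2.imwrite("pics/m3.png",f)
E
```

```text
clock: 20.7
eef_pos: [0.5324, -0.0965, 0.0844]
orientation: [-3.141, 0.006, -3.037]
contact_force: [3.0, 5.1, 3.8]
finger_gap: 0.492
finger_force: 30.0
clock: 21.2
eef_pos: [0.5298, -0.0973, 0.0819]
orientation: [-3.141, -0.0, -3.037]
contact_force: [-0.6, -0.5, 0.3]
finger_gap: 0.626
finger_force: 0.0
clock: 22.32
eef_pos: [0.4344, -0.1067, 0.1918]
orientation: [3.141, -0.0, -3.036]
contact_force: [0.4, 0.6, -0.1]
finger_gap: 0.104
finger_force: 0.0
[ 0.1468  0.3445 -0.1956  0.0433]
[0.0052 0.0231 0.0539 0.1113]
[-0.1077 -0.0667  0.0771  0.1059]
[-0.1847 -0.0812  0.0628  0.1293]
[0.0002 0.0153 0.0361 0.1012]
```

View pics/m3.png

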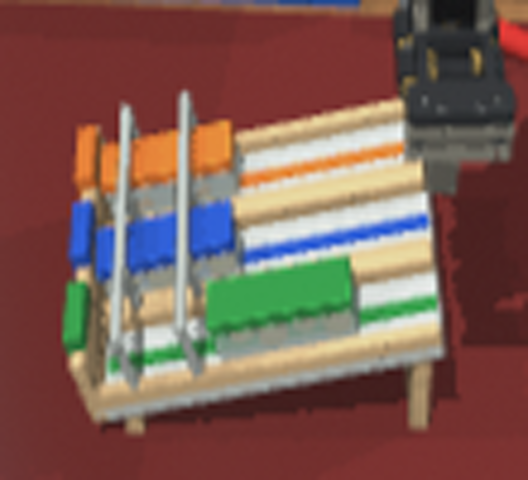

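The green box (210–355, 260–350 in the crop) lies flat in its lane, just short of the bar. Orange and blue are both against the stop.

```bash
python3 -m jog '[[-1,0.01,0.0015,-0.04,0],[-1,0,0,-0.037,0],[-1,0,0,-0.02,0],[-1,0,0,0,0]]'; python3 -m jog '[[-1,0.00966,0.00101,-0.00238,0],[-1,0.00966,0.00101,-0.00238,0],[-1,0.00966,0.00101,-0.00238,0],[-1,0.00966,0.00101,-0.00238,0],[-1,0.00966,0.00101,-0.00238,0],[-1,0.00966,0.00101,-0.00238,0],[-1,0.00966,0.00101,-0.00238,0],[-1,0.00966,0.00101,-0.00238,0],[-1,0.0058,0.0006,-0.0014,0],[-1,0.0058,0.0006,-0.0014,0],[-1,0.0058,0.0006,-0.0014,0],[-1,0,0,0,0]]'; python3 -m jog '[[-1,0.0058,0.0006,-0.0014,0],[-1,0.0029,0.0003,-0.0007,0],[-1,0,0,0,0]]'
```

```text
clock: 22.92
eef_pos: [0.4427, -0.1045, 0.0934]
orientation: [3.139, -0.003, -3.037]
contact_force: [0.1, 1.0, -0.3]
finger_gap: 0.008
finger_force: 0.0
clock: 24.42
eef_pos: [0.539, -0.0952, 0.0714]
orientation: [3.141, 0.001, -3.037]
contact_force: [-0.1, -0.0, 0.9]
finger_gap: 0.002
finger_force: 0.0
clock: 24.8
eef_pos: [0.5475, -0.0943, 0.0694]
orientation: [3.141, 0.0, -3.037]
contact_force: [-0.4, -0.1, 0.8]
finger_gap: 0.005
finger_force: 0.0
```

```bash
for i in 1; do python3 -m jog '[[-1,0.0029,0.0003,-0.0007,0],[-1,0,0,0,0]]';python3 -m jog '[[-1,0.0029,0.0003,-0.0007,0],[-1,0,0,0,0]]';python3 -m jog '[[-1,0.0019,0.0002,-0.0005,0],[-1,0,0,0,0]]';python3 -m jog '[[-1,0.0019,0.0002,-0.0005,0],[-1,0,0,0,0]]'; done | grep -E "eef|contact"
```

```text
eef_pos: [0.5503, -0.0941, 0.0688]
contact_force: [0.1, 0.0, -0.1]
eef_pos: [0.5533, -0.0938, 0.0681]
contact_force: [-0.7, -0.0, -0.6]
eef_pos: [0.5544, -0.0937, 0.0677]
contact_force: [-4.2, -0.2, 3.4]
eef_pos: [0.5548, -0.0937, 0.0675]
contact_force: [-12.3, -0.8, 10.4]
```

At the stop. I'll back off and check.

```bash
python3 -m jog '[[-1,-0.03,-0.003,0.01,0],[-1,-0.03,0,0.06,0],[-1,-0.03,0,0.05,0],[-1,-0.05,0.06,0.02,0],[-1,-0.04,0.06,0,0],[-1,0,0.06,0,0],[-1,0,0,0,0],[-1,0,0,0,0]]'
python3 - <<'E'
from bench import *
from h import *
t=np.load("tray.npz");p0=t["p0"];u,v,n,c=plane(p0,float(t["yaw"]),.04)
F=[]
for nm in("top","side"):
  d=get_image(nm)
  for c_ in("green","blue","orange"):
   for b in blobs(mask(d,c_),60):
    P=onplane(d,b.reshape(-1,2),n,c);A=np.c_[(P-p0)@u,(P-p0)@v]*1000
    if abs(A[:,1].min())<200 and A[:,0].min()>-300:print(nm,c_,A.min(0).round(1),A.max(0).round(1),cv2.minAreaRect(A.astype(np.float32))[2])
  x=d["frame"][140:240,255:360] if nm=="top" else d["frame"][110:210,210:320]
  F.append(cv2.resize(x,(400,384),interpolation=cv2.INTER_CUBIC))
  if nm=="side":print("white",[lid(d,b) for b in blobs(mask(d,"white"),300) if cv2.boundingRect(b)[0]<250])
cv2.imwrite("pics/fin.png",np.hstack(F))
E
```

```text
clock: 26.8
eef_pos: [0.396, 0.0619, 0.1988]
orientation: [-3.141, 0.001, -3.036]
contact_force: [0.4, -0.3, 0.6]
finger_gap: 0.004
finger_force: 0.0
top green [ 146.8 -195.6] [344.5  43.3] 83.82318115234375
top green [-99.9  62.9] [-66.7 107.2] 84.20011138916016
top green [-7.8 53.9] [ 22.7 111.3] 0.6035339832305908
top green [-244.9   81.2] [-113.2   93.4] 89.66519927978516
top green [-53.   62.1] [-21.1 105.9] 2.1516599655151367
top blue [-101.3  -18.9] [-66.7  27.1] 2.637007713317871
top blue [-53.4 -16.9] [-21.1  28.4] 84.15461730957031
top blue [-242.6    0. ] [-114.    11.6] 0.07057718187570572
top blue [ -7.8 -31.9] [21.7 28.8] 0.016584347933530807
top orange [  -7.1 -117.8] [ 25.  -56.6] 0.018903369084000587
top orange [-100.1 -108.9] [-66.5 -62.3] 1.221053123474121
top orange [ -53.1 -110.5] [-20.7 -63.7] 84.14801025390625
top orange [-243.5  -81.5] [-114.1  -70. ] 0.061490096151828766
side green [-64.4  62.8] [-29.5 113.9] 1.8047250509262085
side green [-104.4   62.8] [-74.  113.7] 0.5930406451225281
side green [-17.4  36.1] [ 14.6 111.4] 2.1799352169036865
side blue [-62.9 -15.8] [-30.6  35.3] 0.8715742826461792
side blue [-104.7  -18.5] [-76.6  33.4] 0.5003324151039124
side orange [ -61.8 -113.7] [-28.7 -57. ] 0.8715722560882568
side orange [-105.2 -111.7] [-75.9 -56.5] 0.5003097653388977
side orange [ -16.9 -140.6] [ 16.  -58.7] 88.94631958007812
white [array([607.9, 165.4,  98.2,  46.5, -26. ])]
```

View pics/fin.png

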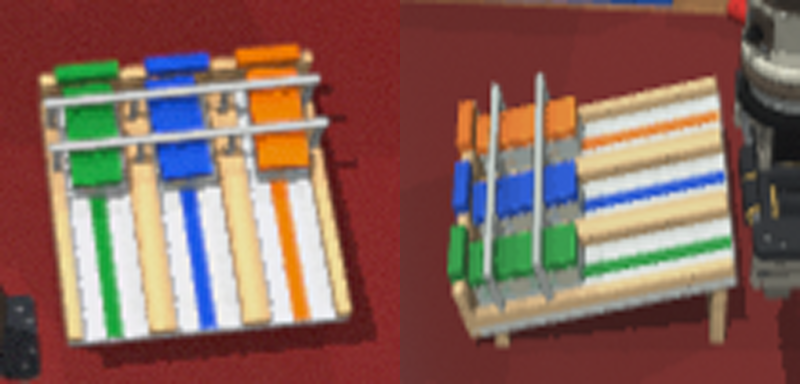

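All three boxes sit lid up against the stop, with their uphill ends in line at about −100 mm in the top view.

```bash
python3 -c "
from bench import *
print(hand_in())"
```

```text
the job is handed in; nothing more can be done
None
```

I placed the green and orange boxes and pushed all three fully home, lid up against the back stop. I handed in at about 27 s of the 72 s limit. No verdict came back, but the last pictures show all three ends level, about 100 mm from the stop, and the white box unmoved. I did not re-measure the other bystanders.

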